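# Complete a kit tray, peel it off the nested stack and hold it out

## Task

The kit in the top tray of the nested stack still lacks its short piece of mounting rail: pick the rail up off the grey mat and lay it flat in the long middle pocket of that tray, without dropping it, and let go of it. Then peel that one tray off the stack, which sticks at the end where the parts are: first raise a corner at the empty finger-space end by a couple of centimetres, while the other end still rests on the tray below, so that the rest of the stack stays standing where it is. Finish with the tray in the gripper, held still and level with all its parts in their pockets, over the middle of the mat and about 20 cm above the bench, and keep holding it there; leave the tools and devices on the bench alone.

Things in the scene. Friction and masses are not known exactly. Their poses are not given: they have to be found in the camera images.
- tray_mid (a point): Centre of the top tray, 18 mm above its underside. Dark grey formed plastic, 200 (x) x 160 (y) x 36 mm, 0.12 kg. Folded rim 12 mm thick all round, from 22 to 36 mm up; under it a shoulder (184 x 144 mm, 18 to 22 mm up) rests on the next tray's rim; the part below, 176 x 136 mm, sits inside the next tray. x runs along it to the empty finger-space end, z up. Its parts lie towards -x.
- tray_pocket (a point): Centre of the floor of the top tray's long middle pocket (tray x -27.5, 16 mm below tray_mid): 113 mm long (x), 42 mm wide (y), ribs 6 mm high. Axes of the tray. At its sides near the middle of the tray (x -35 to 85) there is free room for fingers; in the -x corners lie parts up to 22 mm high.
- near_left (a point): Mid-thickness, mid-depth of the top tray's +y long rim near the finger-space corner (tray x 70, y 74, 11 mm above tray_mid). To hold: rim 12 mm thick across y, reaching 7 mm above and 7 mm below this point; 4 mm below that is the next tray's rim. Inside the rim, tray x from 32 to 85 mm is empty down to the floor over the whole width (130 mm). Axes of the tray.
- near_right (a point): The same on the -y long rim (tray x 70, y -74).
- far_left (a point): Underside of the top tray's shoulder at the +y corner of its -x end (tray x -90, y 70, level with tray_mid), resting on the next tray. Springy nubs grip its sides at tray x -72 for the first 3 mm of rise there: pulled straight up, or by the -x end, it tips the stack up with it; hinged up at the +x end about its -x shoulder's lower edge (tray x -92) by 0.15 to 0.2 rad it comes free.
- far_right (a point): The same at the -y corner (tray x -90, y -70).
- stack_mid (a point): The rest of the stack, four more trays of the same kind nested at 18 mm pitch, standing loose on the bench, 200 x 160 x 90 mm, about 0.48 kg, under the top tray. This point is at its centre, 45 mm above the bench; its top rim (200 x 160 mm, 10 mm wide) is 45 mm above it. x points to the finger-space end.
- rail_mid (a point): The piece of mounting rail: plated steel top-hat section, 100 mm long (its x), about 75 g, lying on the mat open side down. Hat 27 mm wide (y) and 15 mm high, with a flange of 2 mm thickness along each foot, 35 mm over the flanges; take it across the 27 mm hat. This point is at its centre, half-way up (7.5 mm above its underside). Either way round is right.
- mat_mid (a point): The grey work mat, 300 (x) x 240 (y) x 4 mm, fixed to the bench; this point is the centre of its upper face.
- terminals_mid (a point): A row of beige rail terminals, 36 x 34 x 22 mm, lying in the tray's +y side pocket (45 x 41 mm); its centre. It belongs to the kit.
- clamp_mid (a point): A grey end clamp, 30 x 34 x 18 mm, in the tray's -y side pocket; its centre, 9 mm above its underside. It belongs to the kit.
- screwdriver: Screwdriver, 170 mm, lying on the far part of the mat. To be left alone.
- tape: Roll of black tape, 62 mm across, 19 mm high, on the far part of the mat. To be left alone.
- duct: Short grey slotted wiring duct, 120 x 36 x 38 mm, on the bench between mat and stack. To be left alone.
- tester: Hand-held voltage tester, 170 x 32 x 24 mm, on the bench between mat and stack. To be left alone.
- contactor: Beige contactor, 74 x 45 x 82 mm, on the left of the bench. To be left alone.
- stop_box: Grey box with a mushroom button, 72 x 72 x 83 mm, on the right of the bench. To be left alone.
- pliers: Pliers, 180 mm, on the right of the bench. To be left alone.

How it is judged:
By the outcome, as a careful person would: the job done as asked, in the order asked, and still so for the second after the job is handed in, while the arm keeps its last pose, push and grip.
It also fails if it takes over 54 s, if anything falls off the work surface, if the arm or the gripper's body presses on something with over 40 N, if the wrist force passes 120 N, or if a joint passes its speed limit or range.

## Robot

A 7-joint arm with a two-finger parallel gripper is mounted at the origin on the work surface. World frame = base frame: x ahead of the robot, y to its left, z up, the work surface at z = 0. Lengths are in m, angles in rad, forces in N, time in s.
With the tool pointing down it reaches from about 0.425 to 0.925 m from the base axis. Payload 6.8 kg.
Tool frame: the origin (TCP) lies at the very end of the fingers, on their centre line; the grasp point (between the pads) lies r.grip_depth behind it (r.grip_depth is the distance from the TCP to the grasp point, in m); z points along the fingers, x is the direction in which the jaws open and shut, and the axes are right-handed (so a half turn about z gives the same grasp; the last joint's range is limited). The gripper opens to 85 mm and grips with 20 to 120 N. Pads are 22 mm wide; open, the fingers measure 114 mm over their backs; the gripper's body (76 mm by 85 mm) begins 54 mm behind the grasp point. The pads swing forward as they close: fully open they stand 13 mm farther back than shut.
Start: joints at [1.194, 0.477, 0.022, 1.555, -0.011, 1.109, -0.083], TCP at [0.179, -0.651, 0.231] pointing down, gripper open.
Joint ranges: [-2.96, 2.96], [-0.34, 2.1], [-1.41, 1.46], [0.24, 2.44], [-1.37, 4.51], [0.17, 1.92], [-2.96, 2.96]. Speed limits (rad/s): [2.39, 2.39, 3.14, 3.14, 3.14, 3.14, 3.14].

## Interface

Orientations are given as a rotation vector (axis times angle).
In Python, from bench import readout, grab_frame, workorder, r gives the robot as it stands.
- The arm moves only by the shell command python3 -m handwheel 'ROWS' [FORCE]. ROWS is text: rows parted by semicolons, each of 7 numbers parted by spaces: the shift along the tool's x, y, z in mm, then the turn, a rotation vector about the tool's x, y, z in degrees, then the finger opening in mm, from 0 to 85.4. A call has 1 to 12 rows; each row is the pose to reach, as a shift and turn from the pose commanded when the call began, along the tool's axes at that moment; what a row does not reach only later rows make up. A row lasts 1/8 s, in which the tool goes at most 62.5 mm and 10.7 degrees, less where a joint would pass 70% of its speed; a pose out of reach is approached as far as the arm can. A call with a gripper value outside its range is refused whole. The fingers move at their own pace and stop on an object; FORCE is the grip in N (left out, the last holds). Time passes only in rows, so rows that repeat a pose let the fingers close. It gives the time, the measured TCP pose, the force and the opening at its end, in the units of the state.
- readout.get_obs(): the state, without advancing time (a new reading comes with each control period).
- grab_frame(name): name is "side" or "top" or "wrist"; returns a dict with "pixels" (400x640x3 uint8, red, green, blue), "fx", "fy", "cx", "cy" (pixels), "rvec" (rotation vector, rad) and "tvec" (3), from world to camera coordinates, as OpenCV has them. Camera axes: x right, y down, z forward; pixel columns grow to the right and rows downward; lengths in m; the calibration is good to about 2 mm. A picture is of the moment at which its call begins. There is no depth.
- workorder.hand_in(): hands the job in, once; it reports no verdict.
The state is a dict: "clock": time; "joints": joint angles; "qvel": joint speeds; "tau": joint torques, N m; "tcp_pos": TCP position; "orientation": TCP orientation; "contact_force": force on the tool from outside, world axes, zero at the start; "moment": the same for the moment, N m; "grip_width": finger opening in m.
Only numpy, scipy, OpenCV 4.12 (cv2) and the standard library are available. Lean on these libraries where they do the work, as an engineer would, in place of code of your own. Each camera call takes 0.05 s, during which the arm holds its last target.

## Working session

There is one attempt and no reset: what is moved stays moved. The work goes in short steps, Python scripts to look and compute and a shell command to move; the robot and the scene stay as the last step left them, time stands still between calls to the robot, and variables do not carry over. Pictures are saved under pics/ and viewed, and the job is handed in when it is done.

```bash
ls; mkdir -p pics
python3 - <<'E'
from bench import readout, grab_frame, workorder, r
import cv2
print(readout.get_obs()); print(r.grip_depth)
for n in ("side","top","wrist"):
    f=grab_frame(n); cv2.imwrite(f"pics/a_{n}.png",f["pixels"][:,:,::-1]); print(n,f["fx"],f["fy"],f["cx"],f["cy"],f["rvec"],f["tvec"])
E
```

```text
pics
{'clock': 0.0, 'joints': array([ 1.19389752,  0.47778537,  0.02235178,  1.55642401, -0.01150899,
        1.10928278, -0.08310234]), 'qvel': array([ 2.99423694e-05, -2.36718850e-04,  2.32068665e-04, -1.87823110e-03,
        2.10271292e-03,  4.56989216e-04,  2.51354710e-04]), 'tau': array([-1.25334598e-03, -5.96444643e+01,  1.60711057e+00, -2.81201291e+01,
        1.24464871e-02,  9.40223923e-03, -1.81789483e-05]), 'tcp_pos': array([ 0.17909308, -0.65021477,  0.2303474 ]), 'orientation': array([-2.49830439e+00,  1.90315266e+00,  2.32880580e-03]), 'contact_force': array([0.4443697 , 0.64422819, 0.10862141]), 'moment': array([-0.03017729,  0.00828339,  0.01983942]), 'grip_width': 0.0852057649614243}
0.0187
side 451.5637390626745 451.5637390626745 322.57528641487863 196.7936963298279 [ 2.17481437 -0.29445654  0.13527529] [-0.53100736  0.13720928  1.11021282]
top 495.2710253417032 495.2710253417032 314.2164452602385 201.74688235294107 [ 2.16188566 -2.18933679  0.05029631] [0.02857683 0.53558603 1.35065705]
wrist 302.63125282443247 302.63125282443247 322.9459937044204 199.2192343359686 [-2.27659288  1.73456952  0.29612921] [-0.67343188 -0.04324011  0.3814147 ]
```

View pics/a_side.png

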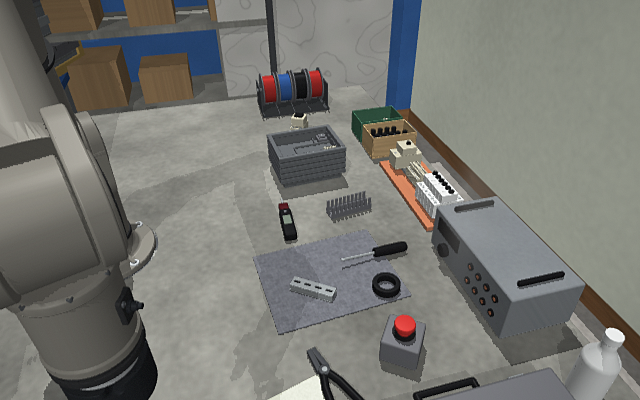

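View pics/a_top.png

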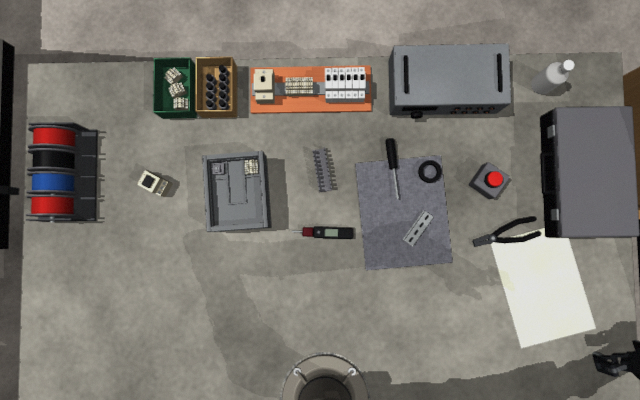

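View pics/a_wrist.png

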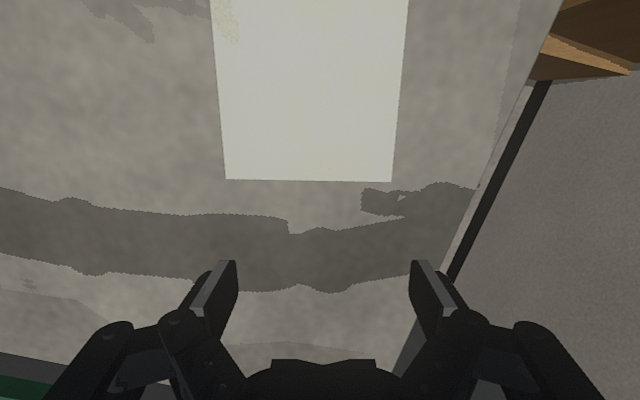

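```bash
cat > h.py <<'E'
import numpy as np, cv2
from scipy.spatial.transform import Rotation as R
from bench import readout, grab_frame, r
def ray(f,u,v,z):
    M=R.from_rotvec(f["rvec"]).as_matrix(); t=np.array(f["tvec"])
    d=M.T@np.array([(u-f["cx"])/f["fx"],(v-f["cy"])/f["fy"],1]); c=-M.T@t
    return c+d*(z-c[2])/d[2]
def proj(f,P):
    p,_=cv2.projectPoints(np.array(P,float).reshape(-1,3),np.array(f["rvec"]),np.array(f["tvec"]),np.array([[f["fx"],0,f["cx"]],[0,f["fy"],f["cy"]],[0,0,1.]]),None)
    return p.reshape(-1,2)
def crop(f,name,x0,x1,y0,y1,s):
    im=np.ascontiguousarray(f["pixels"][y0:y1,x0:x1,::-1]); cv2.imwrite(f"pics/{name}.png",cv2.resize(im,None,fx=s,fy=s,interpolation=cv2.INTER_CUBIC))
E
python3 - <<'E'
from h import *
f=grab_frame("top")
crop(f,"b_stack",190,290,140,240,6); crop(f,"b_mat",350,460,130,280,4)
g=grab_frame("side"); crop(g,"b_sstack",250,360,110,205,6)
E
```

```text
(no output)
```

View pics/b_stack.png

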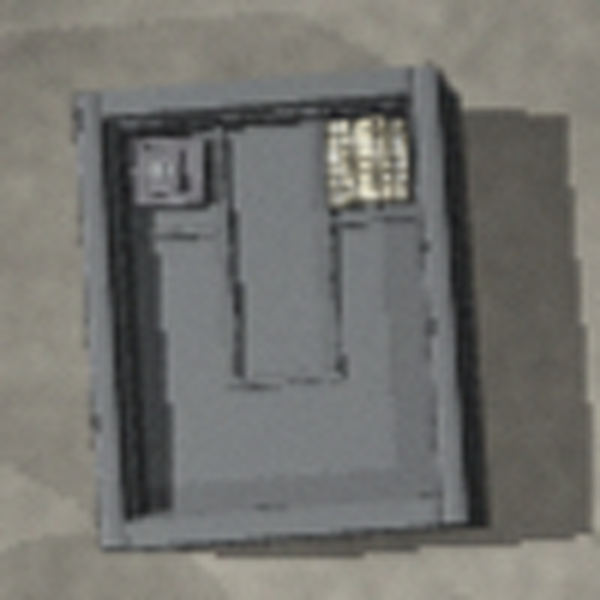

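View pics/b_mat.png

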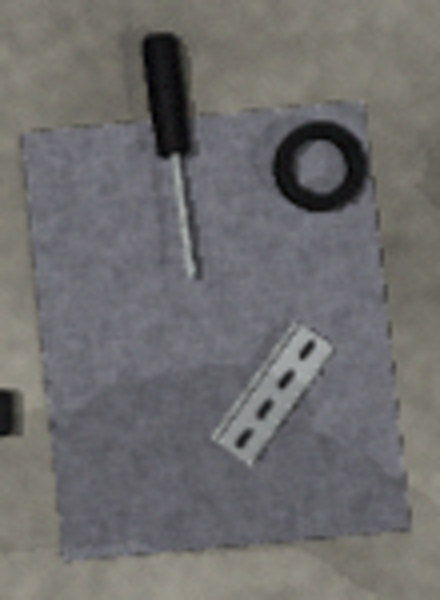

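View pics/b_sstack.png

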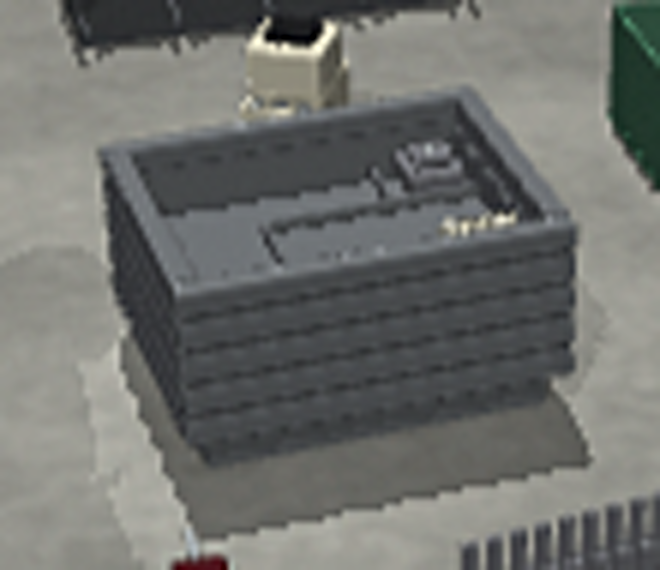

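Run:
```python
from h import *
f=grab_frame("top"); im=f["pixels"].astype(int)
def quad(px,z):
    P=np.array([ray(f,u,v,z) for u,v in px]); return P
px=[(190+u/6-.42,140+v/6-.42) for u,v in [(75,92),(437,66),(467,525),(104,547)]]
P=quad(px,.108); print("tray",P.round(4),P.mean(0),[np.linalg.norm(P[i]-P[i-1]).round(4) for i in range(4)])
a=(P[3]-P[0]+P[2]-P[1]); print("tray x deg",np.degrees(np.arctan2(a[1],a[0]))); b=P[2]-P[3]+P[1]-P[0]; print("tray y deg",np.degrees(np.arctan2(b[1],b[0])))
# rail
sub=im[200:255,395:440]; m=((sub.min(2)>135)).astype(np.uint8)
m=cv2.morphologyEx(m,cv2.MORPH_CLOSE,np.ones((5,5),np.uint8))
cs,_=cv2.findContours(m,0,2); c=max(cs,key=cv2.contourArea)+np.array([395,200])
rc=cv2.minAreaRect(c); bp=cv2.boxPoints(rc); print(rc)
Q=quad(bp,.019); print("rail",Q.round(4),Q.mean(0),[np.linalg.norm(Q[i]-Q[i-1]).round(4) for i in range(4)])
h=[(350+u/4-.4,130+v/4-.4) for u,v in [(300,322),(335,347),(252,466),(213,437)]]
Q=quad(h,.015);print("rail eye",Q.round(4),Q.mean(0),[np.linalg.norm(Q[i]-Q[i-1]).round(4) for i in range(4)])
a=Q[0]-Q[3]+Q[1]-Q[2];print(np.degrees(np.arctan2(a[1],a[0])))
h=[(350+u/4-.4,130+v/4-.4) for u,v in [(20,130),(367,98),(411,528),(64,558)]]
Q=quad(h,.004);print("mat",Q.round(4),Q.mean(0),[np.linalg.norm(Q[i]-Q[i-1]).round(4) for i in range(4)])
crop(f,"c_rail",395,440,200,255,10)
g=grab_frame("side"); crop(g,"c_srail",270,350,260,315,8)
```

```text
tray [[0.6564 0.3116 0.108 ]
 [0.6653 0.1534 0.108 ]
 [0.4659 0.1414 0.108 ]
 [0.4583 0.2983 0.108 ]] [0.56147418 0.22619846 0.108     ] [np.float64(0.1986), np.float64(0.1584), np.float64(0.1999), np.float64(0.1571)]
tray x deg -176.35701950672154
tray y deg -87.00328955551616
((417.7567443847656, 227.54055786132812), (11.3922700881958, 35.80427932739258), 35.53767395019531)
rail [[ 0.4309 -0.2194  0.019 ]
 [ 0.5101 -0.2783  0.019 ]
 [ 0.4915 -0.3031  0.019 ]
 [ 0.4126 -0.2442  0.019 ]] [ 0.4612756  -0.26126508  0.019     ] [np.float64(0.0309), np.float64(0.0986), np.float64(0.031), np.float64(0.0985)]
rail eye [[ 0.509  -0.282   0.015 ]
 [ 0.4915 -0.3055  0.015 ]
 [ 0.4106 -0.2466  0.015 ]
 [ 0.4307 -0.2204  0.015 ]] [ 0.46046359 -0.26360838  0.015     ] [np.float64(0.0996), np.float64(0.0293), np.float64(0.1001), np.float64(0.033)]
-37.131189422376394
mat [[ 0.6468 -0.0925  0.004 ]
 [ 0.6657 -0.335   0.004 ]
 [ 0.3666 -0.3564  0.004 ]
 [ 0.3485 -0.1176  0.004 ]] [ 0.50692197 -0.2253773   0.004     ] [np.float64(0.2994), np.float64(0.2433), np.float64(0.2999), np.float64(0.2395)]
```

View pics/c_rail.png

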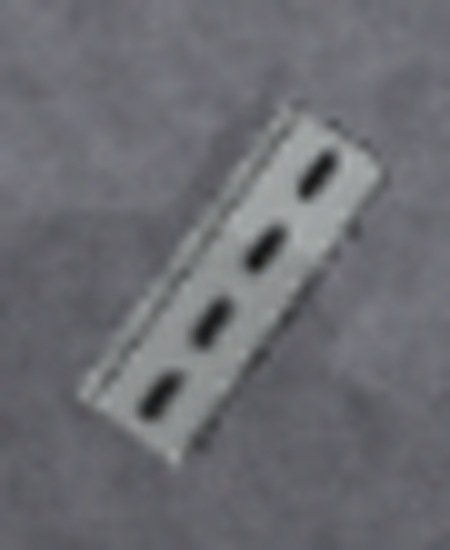

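View pics/c_srail.png

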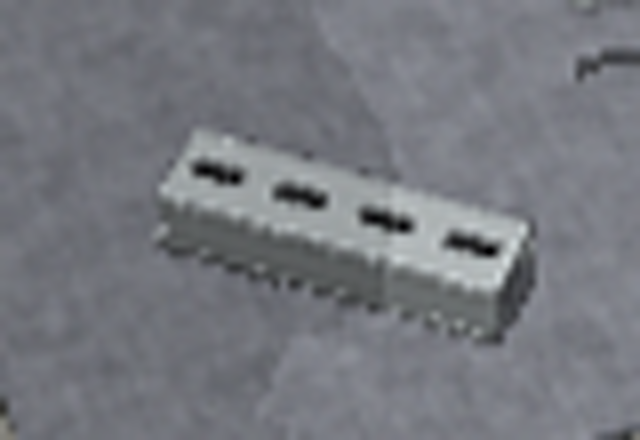

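Run:
```python
from h import *
f=grab_frame("top")
Q=np.array([ray(f,395+u/10-.45,200+v/10-.45,.019) for u,v in [(302,112),(381,166),(180,462),(101,402)]]);print("rail top",Q.round(4),Q.mean(0),[np.linalg.norm(Q[i]-Q[i-1]).round(4) for i in range(4)])
a=Q[0]-Q[3]+Q[1]-Q[2];print(np.degrees(np.arctan2(a[1],a[0])))
g=grab_frame("side")
S=np.array([ray(g,270+u/8-.44,260+v/8-.44,.019) for u,v in [(530,225),(495,295),(160,195),(198,128)]]);print("side rail top",S.round(4),S.mean(0),[np.linalg.norm(S[i]-S[i-1]).round(4) for i in range(4)])
a=S[0]-S[3]+S[1]-S[2];print(np.degrees(np.arctan2(a[1],a[0])))
# side tray corners
T=np.array([ray(g,250+u/6-.42,110+v/6-.42,.108) for u,v in [(463,86),(577,228),(180,297),(100,150)]]);print("side tray",T.round(4),T.mean(0),[np.linalg.norm(T[i]-T[i-1]).round(4) for i in range(4)])
o=readout.get_obs(); M=R.from_rotvec(o["orientation"]).as_matrix(); print(M.round(3))
```

```text
rail top [[ 0.507  -0.2816  0.019 ]
 [ 0.4919 -0.3027  0.019 ]
 [ 0.4117 -0.2458  0.019 ]
 [ 0.4283 -0.2246  0.019 ]] [ 0.45971453 -0.26366382  0.019     ] [np.float64(0.0972), np.float64(0.026), np.float64(0.0984), np.float64(0.0269)]
-35.60611975083246
side rail top [[ 0.5045 -0.2805  0.019 ]
 [ 0.4884 -0.3019  0.019 ]
 [ 0.4098 -0.2424  0.019 ]
 [ 0.4252 -0.2203  0.019 ]] [ 0.45696057 -0.26127654  0.019     ] [np.float64(0.0995), np.float64(0.0268), np.float64(0.0987), np.float64(0.0269)]
-37.177125529456575
side tray [[0.6495 0.314  0.108 ]
 [0.6616 0.1524 0.108 ]
 [0.4658 0.142  0.108 ]
 [0.4537 0.2966 0.108 ]] [0.55764145 0.22624397 0.108     ] [np.float64(0.1966), np.float64(0.1621), np.float64(0.196), np.float64(0.1551)]
[[ 0.266 -0.964 -0.   ]
 [-0.964 -0.266  0.   ]
 [-0.     0.    -1.   ]]
```

```bash
python3 -m handwheel '-50 -60 0 0 0 8 60; -100 -120 0 0 0 16 60; -150 -180 10 0 0 24 60; -200 -240 20 0 0 32 60; -250 -295 40 0 0 42 60; -290 -340 60 0 0 51.7 60; -308.7 -365 80 0 0 51.7 60; -308.7 -365 100 0 0 51.7 60; -308.7 -365 110 0 0 51.7 60; -308.7 -365 110 0 0 51.7 60' 50
python3 - <<'E'
from h import *
f=grab_frame("wrist"); cv2.imwrite("pics/d_wrist.png",f["pixels"][:,:,::-1])
o=readout.get_obs(); M=R.from_rotvec(o["orientation"]).as_matrix(); print(M.round(4),np.degrees(np.arctan2(M[1,0],M[0,0])),o["joints"].round(2),o["contact_force"])
# predicted hat corner projections from estimate
c=np.array([.4585,-.2627,.019]);a=np.radians(-36.3);ex=np.array([np.cos(a),np.sin(a),0]);ey=np.array([-ex[1],ex[0],0])
print(proj(f,[c+sx*ex*.05+sy*ey*.0135 for sx,sy in [(1,1),(1,-1),(-1,-1),(-1,1)]]).round(1))
E
```

```text
clock: 1.7
tcp_pos: [0.4485, -0.2562, 0.1206]
orientation: [1.419, -2.801, -0.002]
contact_force: [-0.7, -0.2, 0.0]
grip_width: 0.0599
[[-5.931e-01 -8.051e-01 -6.000e-04]
 [-8.051e-01  5.931e-01 -5.000e-04]
 [ 8.000e-04  2.000e-04 -1.000e+00]] -126.37903920426211 [ 0.41  0.36 -0.02  2.03  0.01  0.75 -1.82] [-0.32869211 -1.2306919   0.47503324]
[[304.5 123.5]
 [338.9 123.5]
 [336.9 238.3]
 [306.7 238.3]]
```

View pics/d_wrist.png

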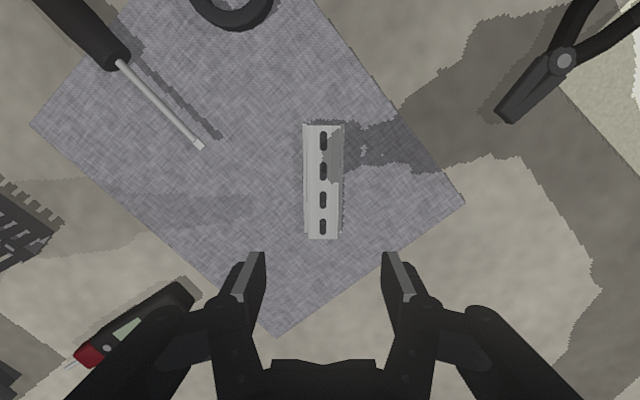

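```bash
python3 -m handwheel '0 0.5 35 0 0 0 55; 0 0.5 70 0 0 0 50; 0 0.5 95 0 0 0 50; 0 0.5 108 0 0 0 50; 0 0.5 112.5 0 0 0 50; 0 0.5 112.5 0 0 0 50' 50
python3 - <<'E'
from h import *
f=grab_frame("wrist"); cv2.imwrite("pics/e_wrist.png",f["pixels"][:,:,::-1])
g=grab_frame("side"); crop(g,"e_side",260,360,230,330,6); print(readout.get_obs()["contact_force"])
E
```

```text
clock: 2.5
tcp_pos: [0.4491, -0.2566, 0.0095]
orientation: [-1.418, 2.803, -0.002]
contact_force: [0.7, -0.9, 0.3]
grip_width: 0.0499
[ 0.09387092 -0.6890681   0.11974109]
```

View pics/e_wrist.png

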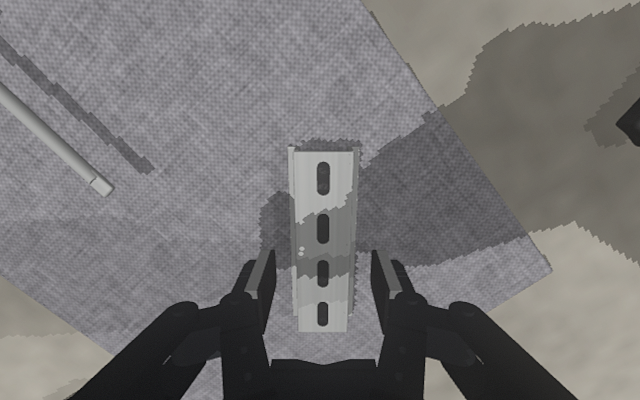

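View pics/e_side.png

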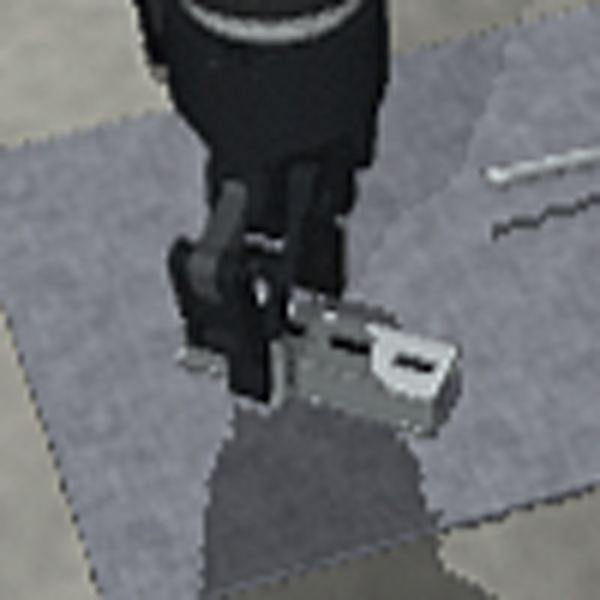

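```bash
python3 -m handwheel '0 0 0 0 0 0 36; 0 0 0 0 0 0 22; 0 0 0 0 0 0 22; 0 0 0 0 0 0 22; 0 0 0 0 0 0 22; 0 0 0 0 0 0 22' 60
python3 - <<'E'
from h import *
f=grab_frame("wrist"); cv2.imwrite("pics/f_wrist.png",f["pixels"][:,:,::-1])
g=grab_frame("side"); crop(g,"f_side",260,360,230,330,6); print(readout.get_obs()["contact_force"])
E
```

```text
clock: 3.35
tcp_pos: [0.4492, -0.2561, 0.0096]
orientation: [-1.418, 2.802, -0.001]
contact_force: [-1.4, 1.0, 6.4]
grip_width: 0.0253
[-1.59587917  0.35948974  7.38250163]
```

View pics/f_wrist.png

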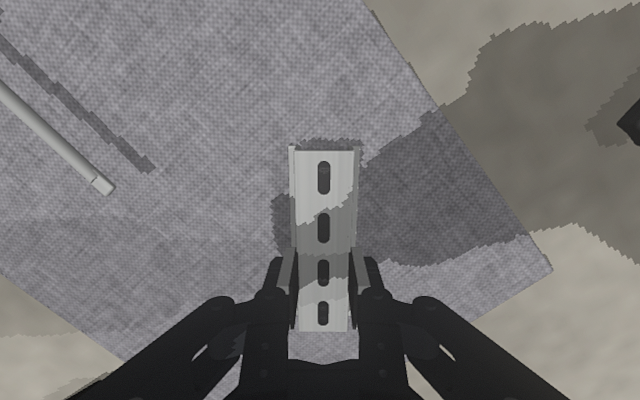

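View pics/f_side.png

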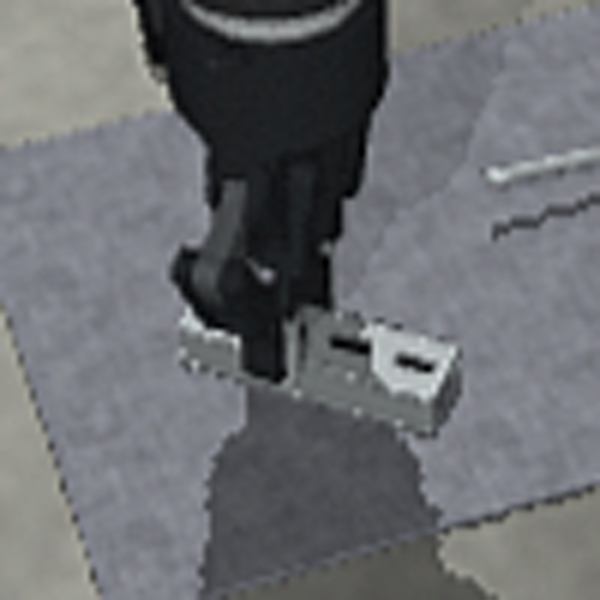

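```bash
python3 -m handwheel '0 0 -8 0 0 0 22; 0 0 -25 0 0 0 22; 0 0 -55 0 0 0 22; 0 0 -90 0 0 0 22; 0 0 -130 0 0 0 22; 0 0 -165 0 0 0 22; 0 0 -180 0 0 0 22; 0 0 -180 0 0 0 22' 60
python3 - <<'E'
from h import *
f=grab_frame("wrist"); crop(f,"g_wrist",220,430,100,380,2.1)
g=grab_frame("side"); crop(g,"g_side",230,360,130,260,5); o=readout.get_obs(); print(o["contact_force"],o["tcp_pos"],o["grip_width"])
E
```

```text
clock: 4.45
tcp_pos: [0.4491, -0.2561, 0.1897]
orientation: [-1.418, 2.802, -0.002]
contact_force: [0.4, 0.6, -0.8]
grip_width: 0.0253
[-0.48421308 -1.05190216 -1.08536845] [ 0.44802395 -0.25555476  0.18773944] 0.025221904501124843
```

View pics/g_wrist.png

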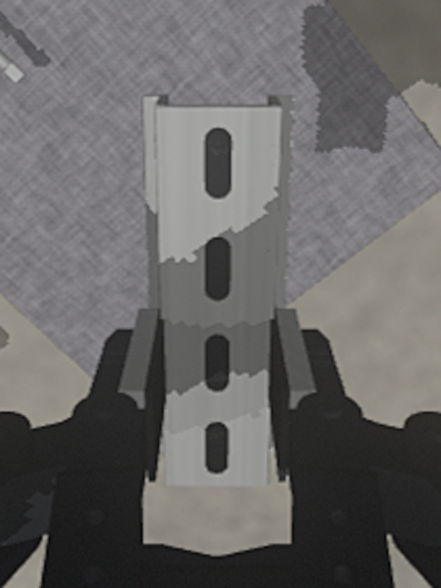

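View pics/g_side.png

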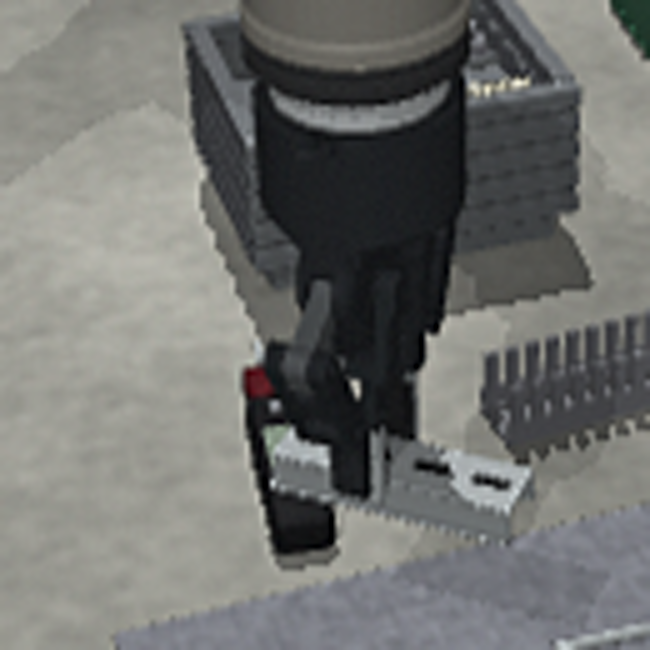

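Run:
```python
from h import *
f=grab_frame("wrist"); o=readout.get_obs(); M=R.from_rotvec(o["orientation"]).as_matrix(); p=o["tcp_pos"]
for u,v in [(295,151),(353,151),(299,331),(347,331)]:
    print((M.T@(ray(f,u,v,p[2]+.0095)-p)*1000).round(1))
print(np.degrees(np.arctan2(M[1,0],M[0,0])))
# move to above pocket
T=np.array([.5755,.2269,.200]); print((M.T@(T-p)*1000).round(1))
```

```text
[-12.  -60.5  -9.7]
[ 13.6 -60.5  -9.6]
[-12.9  38.8  -9.4]
[13.5 38.8 -9.4]
-126.29715144677994
[-464.4  182.7  -12.4]
```

```bash
python3 -m handwheel '-20 8 -2 0 0 -2 22; -60 24 -5 0 0 -5 22; -110 43 -8 0 0 -9 22; -160 63 -10 0 0 -14 22; -210 83 -12 0 0 -18 22; -260 102 -12 0 0 -22 22; -310 122 -12 0 0 -27 22; -360 142 -12 0 0 -31 22; -410 161 -12 0 0 -35 22; -445 175 -12 0 0 -38 22; -460 181 -12 0 0 -39.5 22; -464 183 -12 0 0 -39.7 22' 60
python3 -m handwheel '0 0 0 0 0 0 22; 0 0 0 0 0 0 22' 60
python3 - <<'E'
from h import *
f=grab_frame("wrist"); cv2.imwrite("pics/h_wrist.png",f["pixels"][:,:,::-1])
o=readout.get_obs(); M=R.from_rotvec(o["orientation"]).as_matrix(); print(np.degrees(np.arctan2(M[1,0],M[0,0])),o["joints"].round(2),o["tcp_pos"],o["grip_width"])
E
```

```text
clock: 6.1
tcp_pos: [0.5752, 0.2272, 0.2]
orientation: [2.287, -2.152, -0.001]
contact_force: [-1.1, -0.8, -1.1]
grip_width: 0.0254
clock: 6.35
tcp_pos: [0.5761, 0.2245, 0.2008]
orientation: [2.283, -2.157, 0.001]
contact_force: [0.1, -0.2, -1.6]
grip_width: 0.0253
-86.73145823606752 [-0.22  0.44 -0.34  1.71  0.17  1.02 -2.13] [0.57612292 0.22468331 0.20087065] 0.02528149219914067
```

View pics/h_wrist.png

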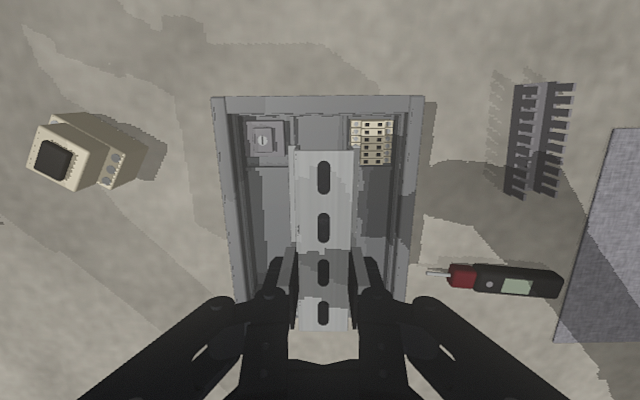

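Run:
```python
from h import *
f=grab_frame("wrist"); o=readout.get_obs(); M=R.from_rotvec(o["orientation"]).as_matrix(); p=o["tcp_pos"]; print(p)
im=np.ascontiguousarray(f["pixels"][85:265,200:440,::-1]); cv2.imwrite("pics/i.png",cv2.resize(im,None,fx=3.3,fy=3.3,interpolation=cv2.INTER_CUBIC))
A=ray(f,211,97,.108);B=ray(f,424,96,.108); print(A,B,np.linalg.norm(A-B)); d=B-A; print(np.degrees(np.arctan2(d[1],d[0])))
m=(A+B)/2; e=d/np.linalg.norm(d); n=np.array([e[1],-e[0],0]); print("center", m+n*.1, n)
```

```text
[0.57614591 0.2249544  0.20093758]
[0.65322159 0.31187243 0.108     ] [0.66276123 0.15542013 0.108     ] 0.15674287508039592
-86.51072280725164
center [0.55817679 0.2275601  0.108     ] [-0.99814621 -0.06086174  0.        ]
```

View pics/i.png

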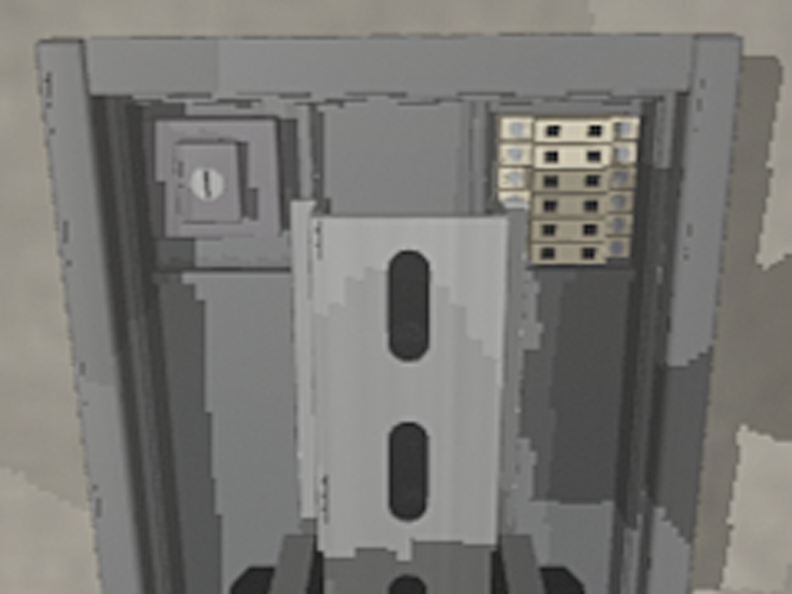

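Run:
```python
from h import *
f=grab_frame("wrist"); o=readout.get_obs(); M=R.from_rotvec(o["orientation"]).as_matrix(); p=o["tcp_pos"]; print(p)
q=lambda u,v,z:(M.T@(ray(f,200+u/3.3-.35,85+v/3.3-.35,z)-p)*1000).round(1)
for n,u,v,z in [("ribL in",321,110,.080),("ribR in",473,110,.080),("ribL in",321,190,.080),("L out rim",38,45,.108),("L in",90,95,.108),("R out",742,42,.108),("R in",690,90,.108),("rail flL",293,200,p[2]-.0035),("rail flR",528,200,p[2]-.0035),("railtop L",313,216,p[2]+.0095),("railtop R",505,216,p[2]+.0095)]:
    print(n,q(u,v,z))
```

```text
[0.5761425  0.2252541  0.20096886]
ribL in [-21.9 -64.9 121. ]
ribR in [ 16.9 -64.8 121. ]
ribL in [-22.5 -44.6 121. ]
L out rim [-82.4 -81.   92.9]
L in [-71.9 -70.3  93. ]
R out [ 74.8 -81.5  93. ]
R in [ 64.2 -71.2  93. ]
rail flL [-16.5 -60.7   3.5]
rail flR [ 17.7 -60.7   3.5]
railtop L [-12.4 -60.7  -9.5]
railtop R [ 13.2 -60.7  -9.5]
```

```bash
python3 -m handwheel '-2 1 10 0 0 0.1 22; -3.7 2 35 0 0 0.1 22; -3.7 2 60 0 0 0.1 22; -3.7 2 80 0 0 0.1 22; -3.7 2 90 0 0 0.1 22; -3.7 2 93 0 0 0.1 22; -3.7 2 93 0 0 0.1 22; -3.7 2 93 0 0 0.1 22; -3.7 2 93 0 0 0.1 22' 60
python3 - <<'E'
from h import *
f=grab_frame("wrist"); o=readout.get_obs(); M=R.from_rotvec(o["orientation"]).as_matrix(); p=o["tcp_pos"]; print(p,o["contact_force"],np.degrees(np.arctan2(M[1,0],M[0,0])))
im=np.ascontiguousarray(f["pixels"][85:355,150:500,::-1]); cv2.imwrite("pics/j.png",cv2.resize(im,None,fx=2.2,fy=2.2,interpolation=cv2.INTER_CUBIC))
E
```

```text
clock: 7.62
tcp_pos: [0.5741, 0.2301, 0.1084]
orientation: [-2.284, 2.156, -0.001]
contact_force: [-0.2, 0.0, -1.4]
grip_width: 0.0252
[0.5740606  0.23005033 0.10830321] [-0.66599704 -0.22067539 -0.70208471] -86.70072087359286
```

View pics/j.png

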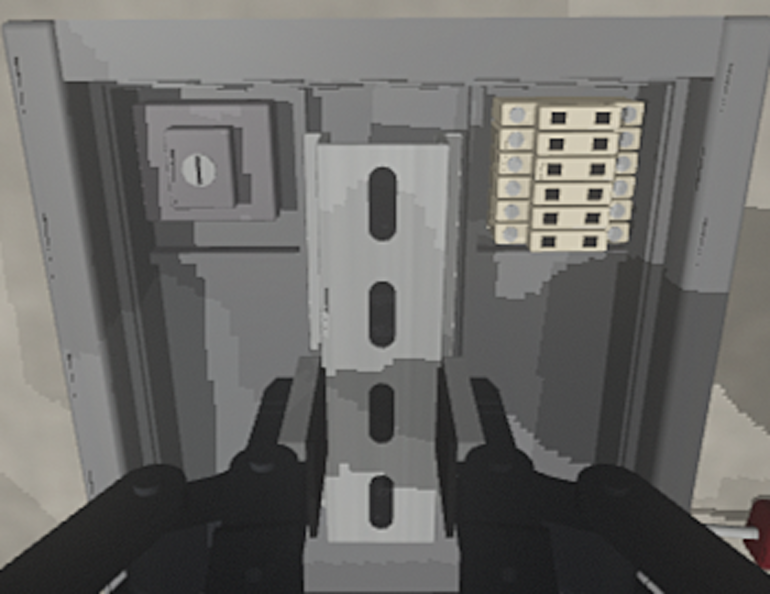

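Run:
```python
from h import *
f=grab_frame("wrist"); o=readout.get_obs(); M=R.from_rotvec(o["orientation"]).as_matrix(); p=o["tcp_pos"]; print(p)
q=lambda u,v,z:(M.T@(ray(f,150+u/2.2-.3,85+v/2.2-.3,z)-p)*1000).round(1)
for n,u,v,z in [("L out rim",4,22,.108),("L in",64,82,.108),("R out",772,18,.108),("R in",714,77,.108),("ribL",308,110,.080),("ribR",472,110,.080),("rail flL",307,135,p[2]-.0035),("rail flR",465,135,p[2]-.0035),("railtop L",318,145,p[2]+.0095),("railtop R",448,145,p[2]+.0095),("far in floor",390,87,.080)]:
    print(n,q(u,v,z))
```

```text
[0.57398594 0.23000616 0.10820467]
L out rim [-76.7 -83.8   0.3]
L in [-66.4 -72.    0.3]
R out [ 78.7 -84.5   0.2]
R in [ 68.9 -72.9   0.2]
ribL [-18.8 -62.7  28.2]
ribR [ 22.7 -62.7  28.2]
rail flL [-16.5 -60.4   3.5]
rail flR [ 18.1 -60.4   3.5]
railtop L [-12.9 -60.5  -9.5]
railtop R [ 13.2 -60.5  -9.5]
far in floor [  1.9 -68.4  28.2]
```

```bash
python3 -m handwheel '1 0 8 0 0 0 22; 1.2 0 16 0 0 0 22; 1.2 0 22 0 0 0 22; 1.2 0 26 0 0 0 22; 1.2 0 27 0 0 0 22; 1.2 0 27 0 0 0 22; 1.2 0 27 0 0 0 22' 60
python3 - <<'E'
from h import *
f=grab_frame("wrist"); o=readout.get_obs(); p=o["tcp_pos"]; print(p,o["contact_force"])
im=np.ascontiguousarray(f["pixels"][85:355,150:500,::-1]); cv2.imwrite("pics/k.png",cv2.resize(im,None,fx=2.2,fy=2.2,interpolation=cv2.INTER_CUBIC))
E
```

```text
clock: 8.6
tcp_pos: [0.574, 0.2288, 0.0811]
orientation: [-2.284, 2.156, -0.0]
contact_force: [-0.3, -0.0, -0.2]
grip_width: 0.0252
[0.57403638 0.22881812 0.08106516] [ 0.85406975 -0.05404655 -0.7318669 ]
```

View pics/k.png

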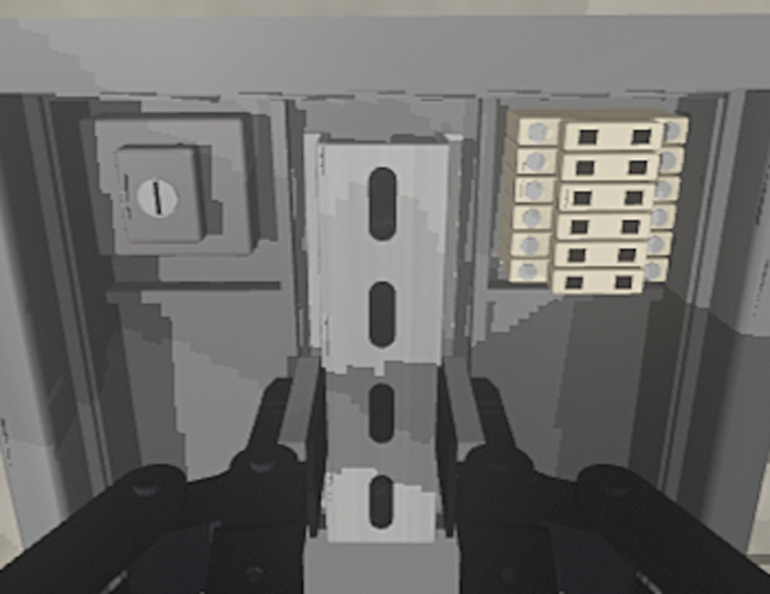

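```bash
python3 -m handwheel '0 0 0.8 0 0 0 22; 0 0 1.4 0 0 0 22; 0 0 1.8 0 0 0 22; 0 0 1.8 0 0 0 22' 60
```

```text
clock: 9.15
tcp_pos: [0.5739, 0.2288, 0.0797]
orientation: [-2.284, 2.156, -0.0]
contact_force: [-1.9, -0.4, 5.4]
grip_width: 0.0252
```

```bash
python3 -m handwheel '0 0 0 0 0 0 29; 0 0 0 0 0 0 33; 0 0 0 0 0 0 38; 0 0 -2 0 0 0 42; 0 0 -8 0 0 0 42; 0 0 -20 0 0 0 42; 0 0 -45 0 0 0 42; 0 0 -75 0 0 0 42; 0 0 -95 0 0 0 42; 0 0 -95 0 0 0 42' 60
python3 - <<'E'
from h import *
f=grab_frame("wrist"); cv2.imwrite("pics/l.png",f["pixels"][:,:,::-1]); o=readout.get_obs(); print(o["tcp_pos"],o["contact_force"])
g=grab_frame("top"); crop(g,"l_top",190,290,140,240,6)
E
```

```text
clock: 10.4
tcp_pos: [0.5749, 0.2293, 0.176]
orientation: [-2.282, 2.154, -0.002]
contact_force: [0.3, 0.6, -0.7]
grip_width: 0.0422
[0.57402636 0.22879554 0.17445253] [ 0.22717149 -0.30176137 -0.76146742]
```

View pics/l.png

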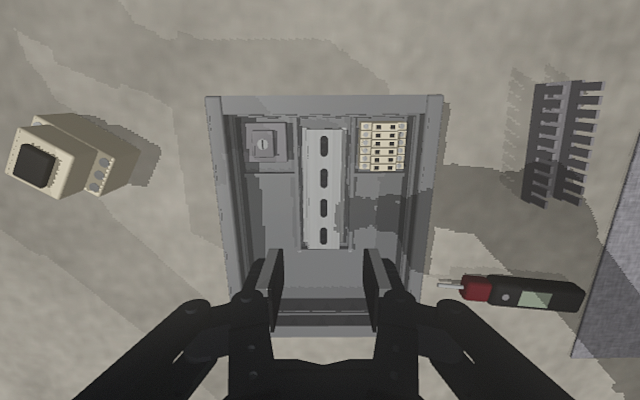

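```bash
python3 -m handwheel '35 40 0 0 0 0.1 45; 65 76 0 0 0 0.1 45; 74.3 86 0 0 0 0.1 45; 74.3 86 10 0 0 0.1 45; 74.3 86 25 0 0 0.1 45;  74.3 86 25 0 0 0.1 45; 74.3 86 25 0 0 0.1 45;  74.3 86 25 0 0 0.1 45' 110
python3 - <<'E'
from h import *
f=grab_frame("wrist"); cv2.imwrite("pics/m.png",f["pixels"][:,:,::-1]); o=readout.get_obs(); print(o["tcp_pos"],o["contact_force"],o["joints"].round(2))
E
```

```text
clock: 11.5
tcp_pos: [0.4927, 0.1501, 0.1492]
orientation: [-2.283, 2.158, -0.0]
contact_force: [0.8, 0.1, 0.7]
grip_width: 0.0446
[0.49264397 0.14991211 0.14927813] [-0.49115757 -0.49806912 -0.94826165] [-0.12  0.34 -0.35  2.    0.16  0.83 -2.08]
```

View pics/m.png

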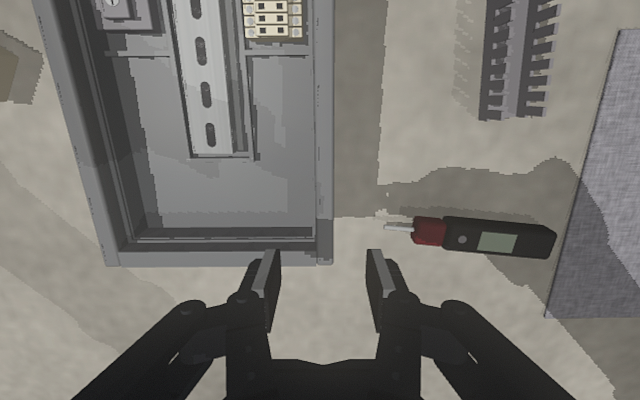

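Run:
```python
from h import *
f=grab_frame("wrist"); o=readout.get_obs(); M=R.from_rotvec(o["orientation"]).as_matrix(); p=o["tcp_pos"]
im=np.ascontiguousarray(f["pixels"][180:280,90:345,::-1]); cv2.imwrite("pics/n.png",cv2.resize(im,None,fx=3.1,fy=3.1,interpolation=cv2.INTER_CUBIC))
q=lambda u,v,z:(M.T@(ray(f,u,v,z)-p)*1000).round(1)
print(q(333,264,.108),q(333,150,.108),q(316,264,.108),q(106,266,.108),q(316,150,.108),q(332,20,.108),p)
```

```text
[ 6.6 27.3 41.2] [  5.7 -51.9  41.3] [-5.2 27.3 41.3] [-151.5   29.    41.3] [ -4.6 -51.9  41.3] [   4.5 -121.3   41.3] [0.49254705 0.14983342 0.14926578]
```

View pics/n.png

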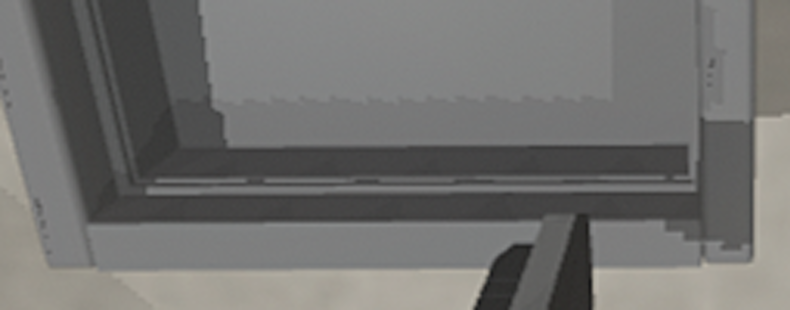

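```bash
python3 -m handwheel '0 0 15 0 0 -0.5 40; 0 0 32 0 0 -0.5 40; 0 0 45 0 0 -0.5 40; 0 -1 52 0 0 -0.5 40; 0 -1 53.3 0 0 -0.5 40; 0 -1 53.3 0 0 -0.5 40; 0 -1 53.3 0 0 -0.5 40' 110
python3 - <<'E'
from h import *
f=grab_frame("wrist"); cv2.imwrite("pics/o.png",f["pixels"][:,:,::-1]); o=readout.get_obs(); print(o["tcp_pos"],o["contact_force"],o["joints"].round(2))
g=grab_frame("side"); crop(g,"o_side",230,360,90,220,5)
E
```

```text
clock: 12.48
tcp_pos: [0.4936, 0.1498, 0.0962]
orientation: [-2.291, 2.148, -0.001]
contact_force: [-0.6, 0.3, -0.6]
grip_width: 0.0399
[0.49354869 0.14979353 0.09612268] [0.28018406 0.25154638 0.70105091] [-0.14  0.42 -0.33  2.03  0.2   0.72 -2.11]
```

View pics/o.png

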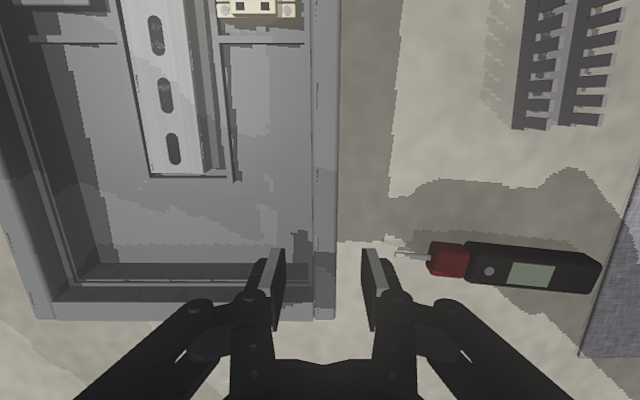

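View pics/o_side.png

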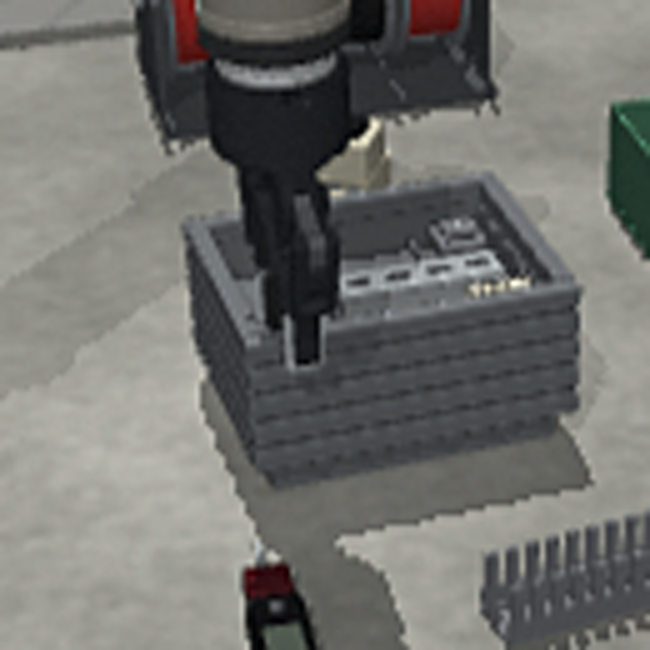

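```bash
python3 -m handwheel '0 0 0 0 0 0 25; 0 0 0 0 0 0 15; 0 0 0 0 0 0 5; 0 0 0 0 0 0 5; 0 0 0 0 0 0 5; 0 0 0 0 0 0 5' 110
python3 - <<'E'
from h import *
f=grab_frame("wrist"); cv2.imwrite("pics/p.png",f["pixels"][:,:,::-1]); o=readout.get_obs(); print(o["tcp_pos"],o["contact_force"],o["moment"])
g=grab_frame("side"); crop(g,"p_side",250,360,110,210,6)
E
```

```text
clock: 13.32
tcp_pos: [0.4933, 0.1496, 0.0962]
orientation: [2.292, -2.149, 0.0]
contact_force: [-1.9, -1.0, 5.7]
grip_width: 0.0087
[0.49329363 0.14954819 0.09617153] [-1.41481234 -0.05957814  3.94087028] [-0.2276487   0.35372809 -0.00917498]
```

View pics/p.png

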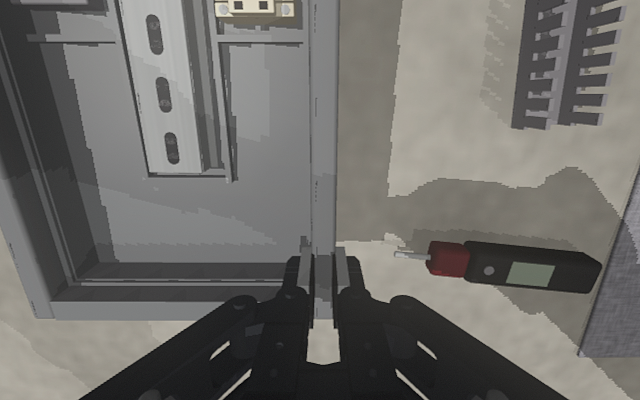

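View pics/p_side.png

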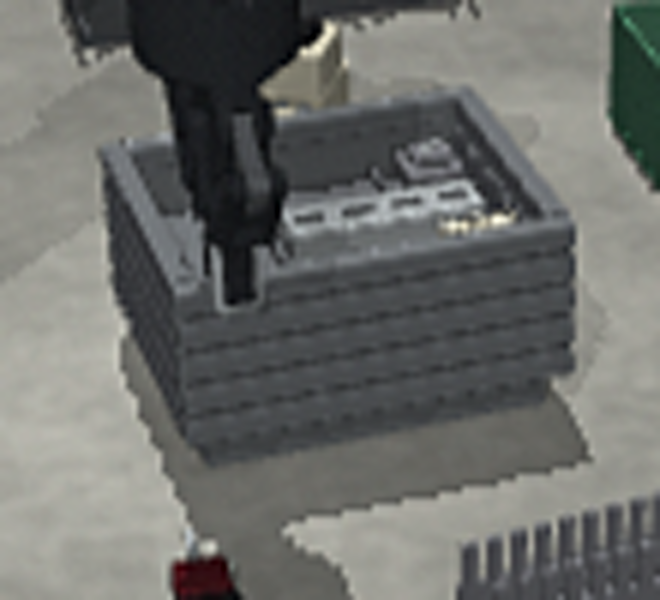

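```bash
python3 -m handwheel '0 -0.15 -2.8 -1 0 0 5; 0 -0.3 -5.7 -2 0 0 5; 0 -0.6 -8.5 -3 0 0 5; 0 -0.8 -11.4 -4 0 0 5; 0 -1.2 -14.2 -5 0 0 5; 0 -1.5 -17 -6 0 0 5; 0 -1.5 -17 -6 0 0 5' 110
python3 - <<'E'
from h import *
f=grab_frame("wrist"); cv2.imwrite("pics/q.png",f["pixels"][:,:,::-1]); o=readout.get_obs(); print(o["tcp_pos"],o["contact_force"],o["moment"])
g=grab_frame("side"); crop(g,"q_side",250,360,110,210,6)
E
```

```text
clock: 14.3
tcp_pos: [0.4947, 0.1494, 0.1127]
orientation: [2.234, -2.095, -0.11]
contact_force: [-2.0, -2.3, 1.5]
grip_width: 0.0089
[0.49466059 0.14942852 0.11262966] [-0.68907472 -2.38760725  0.86141121] [-0.45922715 -0.02113585  0.07583682]
```

View pics/q_side.png

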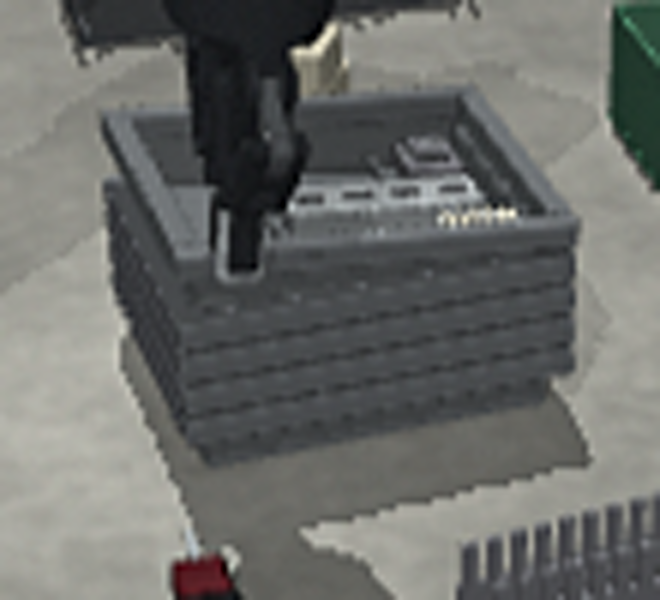

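```bash
python3 -m handwheel '0 -0.15 -2.8 -1 0 0 5; 0 -0.3 -5.7 -2 0 0 5; 0 -0.6 -8.5 -3 0 0 5; 0 -0.8 -11.4 -4 0 0 5; 0 -1.2 -14.2 -5 0 0 5; 0 -1.2 -14.2 -5 0 0 5; 0 -1.2 -14.2 -5 0 0 5' 110
python3 - <<'E'
from h import *
f=grab_frame("wrist"); cv2.imwrite("pics/r.png",f["pixels"][:,:,::-1]); o=readout.get_obs(); print(o["tcp_pos"],o["contact_force"],o["moment"],o["joints"].round(2))
M=R.from_rotvec(o["orientation"]).as_matrix(); print(M.round(4))
g=grab_frame("side"); crop(g,"r_side",250,360,110,210,6)
E
```

```text
clock: 15.28
tcp_pos: [0.4978, 0.1502, 0.1267]
orientation: [2.186, -2.049, -0.197]
contact_force: [1.6, -1.2, -1.6]
grip_width: 0.0088
[0.49773083 0.1502059  0.12672841] [ 2.22243717 -0.02144818 -0.76788211] [-0.11361363 -0.77864501 -0.20028502] [-0.1   0.48 -0.36  1.86  0.11  1.01 -2.01]
[[ 6.450e-02 -9.798e-01 -1.895e-01]
 [-9.979e-01 -6.340e-02 -1.180e-02]
 [-4.000e-04  1.899e-01 -9.818e-01]]
```

View pics/r_side.png

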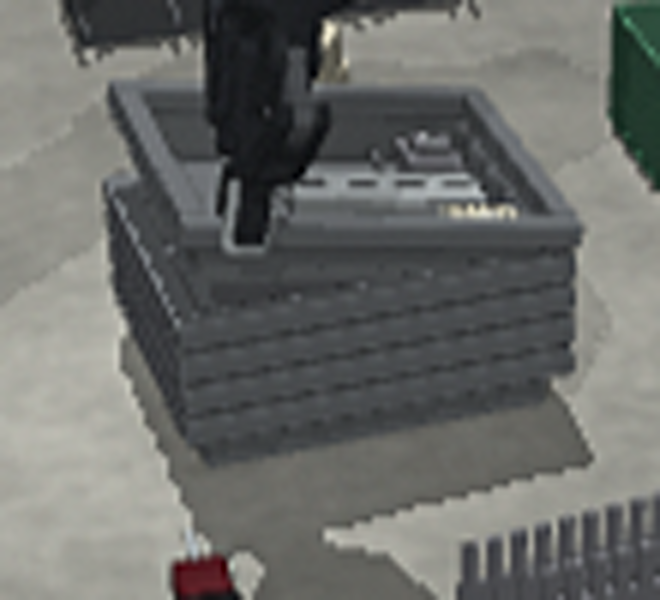

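View pics/r.png

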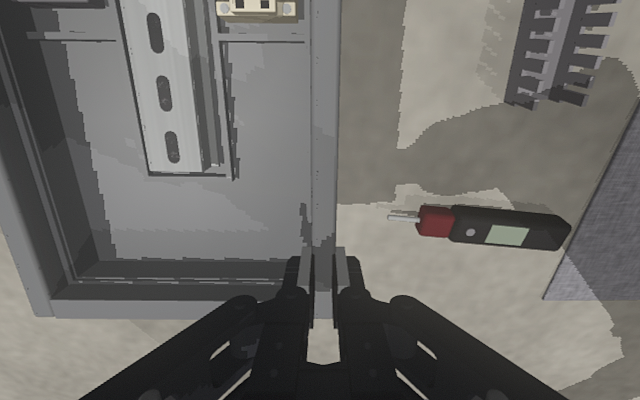

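```bash
python3 -m handwheel '0 0.4 -2 0 0 0 5; 0 0.8 -4 0 0 0 5; 0 1.3 -7 0 0 0 5; 0 1.9 -10 0 0 0 5; 0 2.9 -15 0 0 0 5; 0 3.9 -20 0 0 0 5; 0 4.8 -25 0 0 0 5; 0 4.8 -25 0 0 0 5' 110
python3 - <<'E'
from h import *
o=readout.get_obs(); print(o["tcp_pos"],o["contact_force"],o["moment"])
g=grab_frame("side"); crop(g,"s_side",250,360,100,210,5.4)
f=grab_frame("wrist"); cv2.imwrite("pics/s.png",f["pixels"][:,:,::-1])
E
```

```text
clock: 16.38
tcp_pos: [0.4978, 0.1501, 0.1527]
orientation: [2.186, -2.049, -0.197]
contact_force: [0.0, -0.2, -3.5]
grip_width: 0.0088
[0.49782097 0.15008206 0.1526824 ] [ 0.03231508 -0.19661669 -3.45951181] [-0.20175228 -0.11183507 -0.02580045]
```

View pics/s_side.png

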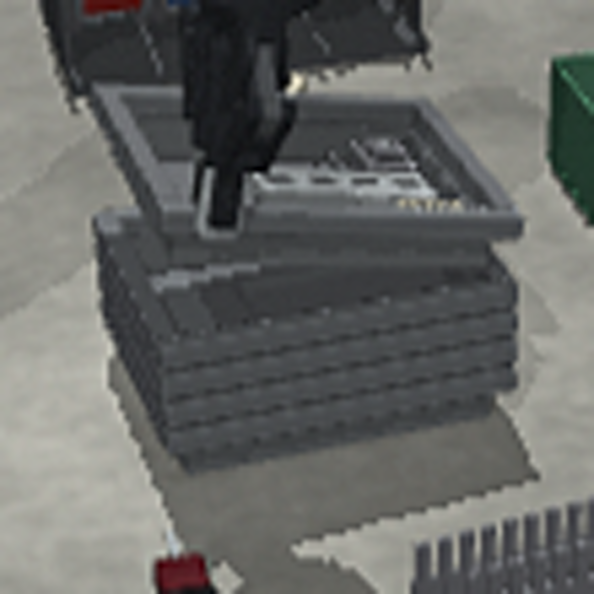

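View pics/s.png

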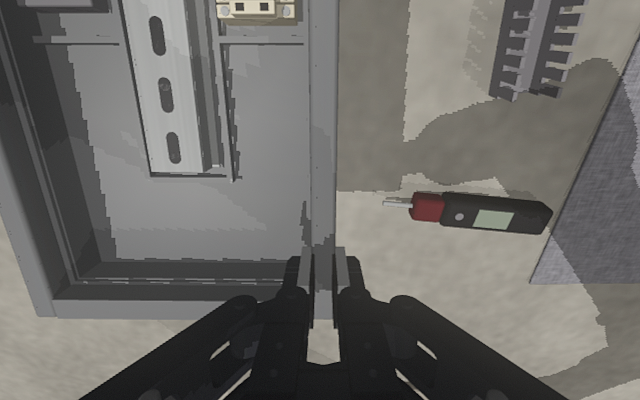

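```bash
python3 -m handwheel '0 0.6 -3 0 0 0 5; 0 2 -10 0 0 0 5; 0 3.8 -20 1 0 0 5; 0 5.8 -30 2 0 0 5; 0 7.7 -40 3.5 0 0 5; 0 9.7 -50 5 0 0 5; 0 11.6 -60 6.5 0 0 5; 0 12.7 -65.8 8 0 0 5; 0 12.7 -65.8 9.5 0 0 5; 0 12.7 -65.8 10.5 0 0 5; 0 12.7 -65.8 10.95 0 0 5; 0 12.7 -65.8 10.95 0 0 5' 110
python3 - <<'E'
from h import *
o=readout.get_obs(); print(o["tcp_pos"],o["contact_force"],o["moment"])
M=R.from_rotvec(o["orientation"]).as_matrix(); print(M.round(4))
print((M.T@(np.array([.4408,-.3034,.206])-o["tcp_pos"])*1000).round(1))
g=grab_frame("side"); crop(g,"t_side",230,370,70,210,5)
f=grab_frame("wrist"); cv2.imwrite("pics/t.png",f["pixels"][:,:,::-1])
E
```

```text
clock: 17.98
tcp_pos: [0.4974, 0.1499, 0.2189]
orientation: [2.291, -2.148, -0.001]
contact_force: [0.1, -0.0, -2.7]
grip_width: 0.0088
[0.49741515 0.14988977 0.21892133] [ 0.0949094  -0.04597748 -2.68968737] [-0.19719422  0.25661491 -0.02578897]
[[ 6.460e-02 -9.979e-01 -1.300e-03]
 [-9.979e-01 -6.460e-02 -2.000e-04]
 [ 1.000e-04  1.300e-03 -1.000e+00]]
[448.7  85.8  13.1]
```

View pics/t_side.png

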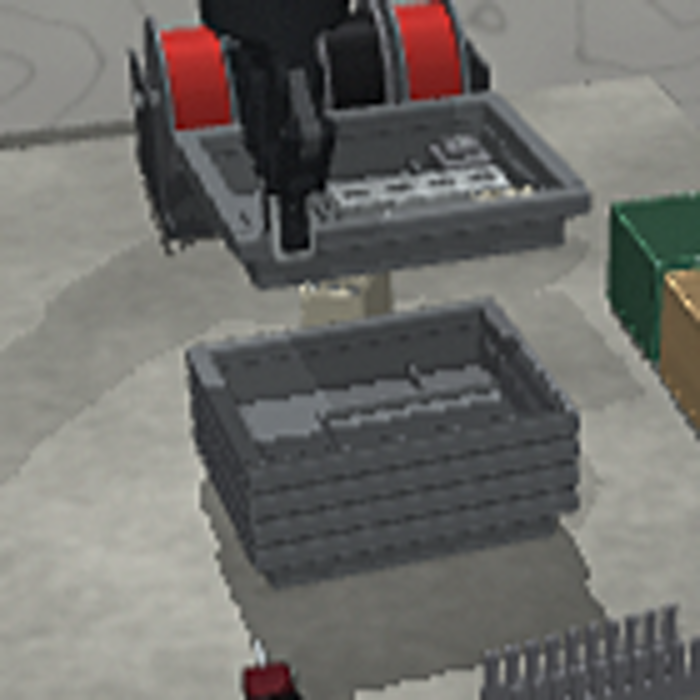

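View pics/t.png

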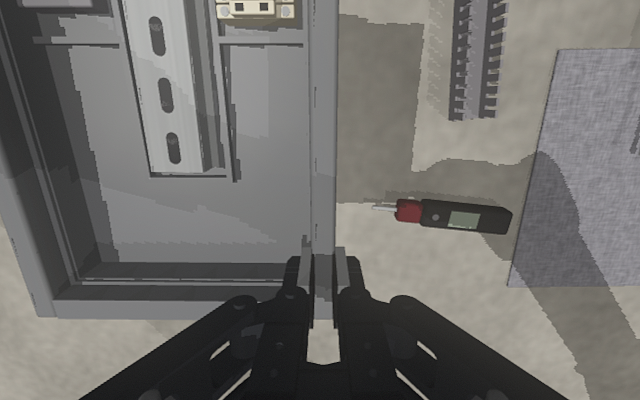

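```bash
python3 -m handwheel '3 0.6 0 0 0 0 5; 12 2.3 0 0 0 0 5; 26 5 0 0 0 0 5; 44 8.5 0 0 0 0 5; 66 12.6 0 0 0 0 5; 90 17.2 0 0 0 0 5; 116 22.2 0 0 0 0 5; 142 27.2 0 0 0 0 5; 168 32.2 0 0 0 0 5; 194 37.2 0 0 0 0 5; 220 42.2 0 0 0 0 5; 246 47.2 0 0 0 0 5' 110
python3 -m handwheel '26 5 1 0 0 0 5; 52 10 3 0 0 0 5; 78 15 5 0 0 0 5; 104 20 7 0 0 0 5; 129 25 9 0 0 0 5; 151 29.5 11 0 0 0 5; 170 33 12 0 0 0 5; 185 36 13 0 0 0 5; 195 38 13 0 0 0 5; 201 38.7 13 0 0 0 5; 203 38.8 13 0 0 0 5; 203 38.8 13 0 0 0 5' 110
python3 -m handwheel '0 0 0 0 0 0 5; 0 0 0 0 0 0 5' 110
python3 - <<'E'
from h import *
o=readout.get_obs(); print(o["tcp_pos"],o["contact_force"],o["moment"],o["qvel"].round(3))
M=R.from_rotvec(o["orientation"]).as_matrix(); print(M.round(4))
g=grab_frame("side"); cv2.imwrite("pics/u_side.png",g["pixels"][:,:,::-1])
f=grab_frame("wrist"); cv2.imwrite("pics/u.png",f["pixels"][:,:,::-1])
f=grab_frame("top"); crop(f,"u_top",180,480,120,300,2.6)
E
```

```text
clock: 19.58
tcp_pos: [0.4657, -0.1006, 0.2193]
orientation: [2.29, -2.149, -0.0]
contact_force: [0.5, 0.2, -2.2]
grip_width: 0.0089
clock: 21.08
tcp_pos: [0.4409, -0.3033, 0.2063]
orientation: [2.292, -2.148, -0.001]
contact_force: [0.2, 0.3, -2.0]
grip_width: 0.0088
clock: 21.32
tcp_pos: [0.4408, -0.3033, 0.2063]
orientation: [2.292, -2.148, -0.001]
contact_force: [-0.8, -0.2, -3.3]
grip_width: 0.0087
[ 0.4408285  -0.30334007  0.20627455] [-0.81808516 -0.19318807 -3.27273626] [-0.22089778  0.25505036  0.00590823] [ 0.002 -0.001  0.    -0.    -0.001  0.002 -0.007]
[[ 6.510e-02 -9.979e-01 -9.000e-04]
 [-9.979e-01 -6.510e-02  0.000e+00]
 [-1.000e-04  8.000e-04 -1.000e+00]]
```

View pics/u_side.png

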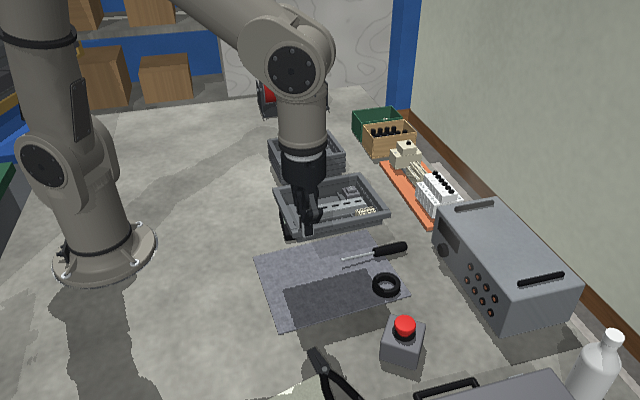

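View pics/u.png

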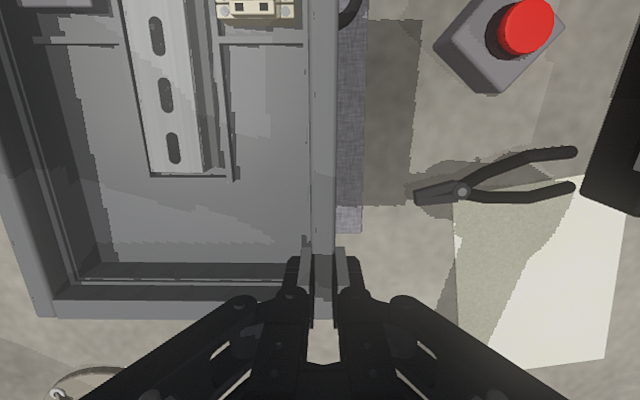

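View pics/u_top.png

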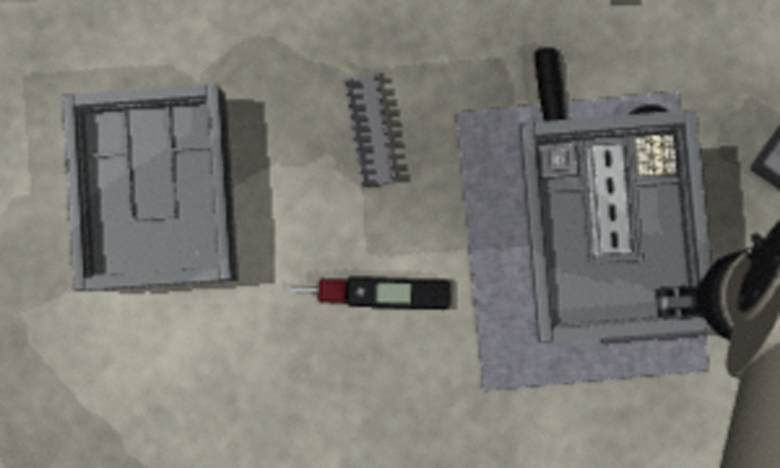

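Run:
```python
from h import *
f=grab_frame("top"); g=grab_frame("side")
P=np.array([ray(f,180+u/2.6-.3,120+v/2.6-.3,.218) for u,v in [(523,122),(696,110),(541,343)]]); print(P.round(4),"centre",(P[1]+P[2])/2,np.linalg.norm(P[0]-P[1]),np.linalg.norm(P[0]-P[2]))
S=np.array([ray(f,180+u/2.6-.3,120+v/2.6-.3,.09) for u,v in [(64,96),(220,84),(231,280),(74,291)]]); print("stack",S.round(4),S.mean(0))
crop(g,"v_side",255,405,160,250,5.3); crop(f,"v_top",370,470,150,260,5.4)
print(readout.get_obs()["tcp_pos"],readout.get_obs()["clock"])
```

```text
[[ 0.6033 -0.1412  0.218 ]
 [ 0.612  -0.298   0.218 ]
 [ 0.403  -0.1531  0.218 ]] centre [ 0.5074947 -0.2255681  0.218    ] 0.15702163201424146 0.2006577562158321
stack [[0.6548 0.3102 0.09  ]
 [0.6646 0.1507 0.09  ]
 [0.4653 0.1406 0.09  ]
 [0.4562 0.2993 0.09  ]] [0.56022513 0.22518848 0.09      ]
[ 0.44076876 -0.30360793  0.20627616] 21.575
```

View pics/v_side.png

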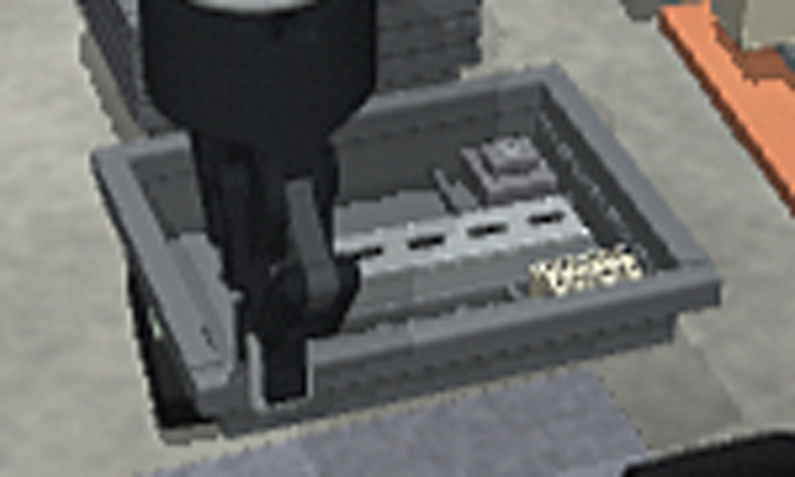

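```bash
python3 -m handwheel '0 0 0 0 0 0 5; 0 0 0 0 0 0 5; 0 0 0 0 0 0 5; 0 0 0 0 0 0 5' 110; python3 -c "
from bench import workorder; print(workorder.hand_in())"
```

```text
clock: 22.08
tcp_pos: [0.4407, -0.3037, 0.2062]
orientation: [2.292, -2.148, -0.001]
contact_force: [0.6, 0.5, -3.0]
grip_width: 0.0085
the job is handed in; nothing more can be done
None
```

I handed the job in at 22 s; the tray is in the gripper over the mat with the rail in its pocket.

- **Rail:** I picked it off the mat and lowered it into the long middle pocket until it touched with about 5 N, then let go. The pictures afterwards show it flat in the pocket.
- **Peel:** I gripped the +y long rim near the finger-space corner and tilted the tray about its parts end to 0.19 rad. That raised the gripped corner about 3 cm with the other end still resting on the tray below. The tray then lifted clear.

**Last checks:**
- **Position:** the tray's centre measures (0.507, -0.226) m and the mat's (0.507, -0.225) m. The tray's mid-height is about 0.20 m above the bench.
- **Level and still:** the tool is within about 0.1° of upright and the joint speeds are near zero. I did not measure the tray's level separately. The wrist view of it in the gripper has looked the same since I gripped it.
- **Load:** the arm carries about 3 N and the grip is steady at 8.5 to 8.9 mm.
- **Kit:** the rail, terminals and clamp are all in their pockets in the last pictures.
- **Rest of the stack:** its measured centre stayed within 1–2 mm of where it was before the peel, which is within measuring error.
- **Tools and devices:** I did not touch any of them, and none looks moved in the last pictures.

No check failed. The only disagreement was a spread of 2–4 mm between cameras on the tray's position. I settled it with wrist-camera readings before placing the rail and before gripping the rim.

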